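# Hang the slotted plates on the pin rack

## Robot

A 7-joint arm with a two-finger parallel gripper is mounted at the origin on a cart in front of the work surface, level with it; the furniture and walls round the work are solid. World frame = base frame: x ahead of the robot, y to its left, z up, the work surface at z = 0. Lengths are in m, angles in rad, forces in N, time in s.
With the tool pointing down it reaches from about 0.425 to 0.925 m from the base axis. Payload 6.8 kg.
Tool frame: the origin (TCP) lies at the very end of the fingers, on their centre line; the grasp point (between the pads) lies bot.grip_point_offset behind it (bot.grip_point_offset is the distance from the TCP to the grasp point, in m); z points along the fingers, y is the line along which they close (so a half turn about z gives the same grasp; the last joint's range is limited). The gripper opens to 85 mm and grips with 20 to 120 N. Pads are 22 mm wide; open, the fingers measure 114 mm over their backs; the gripper's body (76 mm by 85 mm) begins 54 mm behind the grasp point. The pads swing forward as they close: fully open they stand 13 mm farther back than shut.
Start: joints at [-1.456, 0.477, 0.022, 1.555, -0.011, 1.109, -0.083], TCP at [0.149, 0.658, 0.231] pointing down, gripper open.
Joint ranges: [-2.96, 2.96], [-0.34, 2.1], [-1.41, 1.46], [0.24, 2.44], [-1.37, 4.51], [0.17, 1.92], [-2.96, 2.96]. Speed limits (rad/s): [2.39, 2.39, 3.14, 3.14, 3.14, 3.14, 3.14].

## Interface

Orientations are given as a unit quaternion [w, x, y, z].
In Python, from station import bot, imaging gives the robot as it stands. The module is installed in compiled form; this text tells all that it offers.
- The arm moves only by the tool carry_out, never from a script. Its argument "targets" is one flat list of numbers, 5 for each row, row after row: the closure in counts, from 0 (fully open) to 255 (shut), then the shift along the world's x, y, z in mm, then the turn about the world's z in degrees. A call has 1 to 20 rows; each row shifts and turns the commanded pose from where the row before left it; what a row does not reach is not made up. A row lasts 1/10 s, in which the tool goes at most 50 mm and 8.59 degrees, less where a joint would pass 70% of its speed; a pose out of reach is approached as far as the arm can. A call is refused whole if a number of a shift passes 50 or a number of a turn 8.59, either way. A call with a gripper value outside its range is refused whole. The fingers move at their own pace and stop on an object; "newtons" is the grip in N (left out, the last holds). Time passes only in rows, so rows that do not move let the fingers close. It gives the time, the measured TCP pose, the force, the opening and the grip force at its end, in the units of the state.
- bot.get_obs(): the state, without advancing time (a new reading comes with each control period).
- imaging.read_camera(name): name is "side" or "top"; returns a dict with "frame" (384x512x3 uint8, red, green, blue), "fov_y" (degrees; the focal length in pixels is half the picture's height over the tangent of half this angle, whatever the lens; pixels are square), "cx", "cy" (the principal point, pixels), "pose" (4x4, takes a point from camera to world coordinates). Camera axes: x right, y up, looking along -z (the intrinsics and any distortion apply to the point x, -y, -z); pixel columns grow to the right and rows downward; lengths in m; the calibration is good to about 2 mm. A picture is of the moment at which its call begins. There is no depth.
- bot.hand_in(): hands the job in; it is judged then, once.
The state is a dict: "t": time; "q": joint angles; "joint_vel": joint speeds; "joint_torque": joint torques, N m; "eef_pos": TCP position; "tool_rot": TCP orientation; "contact_force": force on the tool from outside, world axes, zero at the start; "torque": the same for the moment, N m; "gripper_width": opening from 0.0 (shut) to 1.0 (fully open); "grasp_force": force on a finger pad.
Only numpy, scipy, OpenCV 4.12 (cv2) and the standard library are available. Lean on these libraries where they do the work, as an engineer would, in place of code of your own. Each camera call takes 0.05 s, during which the arm holds its last target. There are 200 camera calls.

## Task

Put the two slotted hanger plates away on the pin rack: hang each on the pin whose head has the colour of the plate's grip, by sliding its slot sideways over the pin between head and collar and letting it down until the pin sits in the top of the notch. Leave both hanging upright and at rest, and do not knock over or push aside the other things on the bench.

Things in the scene. Friction and masses are not known exactly. Their poses are not given: they have to be found in the camera images.
- plate_red: loose slotted hanger plate with red grip, 0.26 kg, starts standing on its foot; origin: centre of the foot's underside. Aluminium leaf 6 thick (its x), 80 wide (y), upright along z, whole height 172; foot 50 (x) x 80 (y) x 8. A slot cut through the leaf opens at its +y edge (y = 40) and runs in to y = -7, from z = 84 to 102; at its inner end (y = -7 to 7) a notch rises to z = 115
- plate_red_seat (a point): point in the notch of the red plate where the pin's axis lies when the plate hangs: plate x = 0, y = 0, z = 110 mm; the middle of the slot below it is at z = 93. The other plate is the same but blue
- plate_red_grip (a point): middle of the red plastic grip on top of the plate (plate x = 0, y = 0, z = 158 mm): 12 thick (x), 56 long (y), 30 high; pinch it from above across the 12 mm
- pin_red: fixed pin post with red pin head and red band; origin on the rack base, 12 above the belt. Level round pin, diameter 10, along its x axis at z = 145, pointing to -x (robot side), between head (diameter 24, x = -33 to -27) and collar (28, x = -13 to -8): the plate's leaf goes in that 14 gap; the head cannot pass the slot. Post 24 x 24, x = 23 to 47, top z = 157
- pin_red_channel (a point): point on the axis of the red pin in the middle of the gap between head and collar: x = -20, y = 0, z = 145 mm of the pin post. Which pin is at which end of the rack varies
- plate_blue: loose slotted hanger plate with blue grip, 0.26 kg, starts standing on its foot; origin: centre of the foot's underside. Aluminium leaf 6 thick (its x), 80 wide (y), upright along z, whole height 172; foot 50 (x) x 80 (y) x 8. A slot cut through the leaf opens at its +y edge (y = 40) and runs in to y = -7, from z = 84 to 102; at its inner end (y = -7 to 7) a notch rises to z = 115
- plate_blue_seat (a point): point in the notch of the blue plate where the pin's axis lies when the plate hangs: plate x = 0, y = 0, z = 110 mm; the middle of the slot below it is at z = 93. The other plate is the same but red
- plate_blue_grip (a point): middle of the blue plastic grip on top of the plate (plate x = 0, y = 0, z = 158 mm): 12 thick (x), 56 long (y), 30 high; pinch it from above across the 12 mm
- pin_blue: fixed pin post with blue pin head and blue band; origin on the rack base, 12 above the belt. Level round pin, diameter 10, along its x axis at z = 145, pointing to -x (robot side), between head (diameter 24, x = -33 to -27) and collar (28, x = -13 to -8): the plate's leaf goes in that 14 gap; the head cannot pass the slot. Post 24 x 24, x = 23 to 47, top z = 157
- pin_blue_channel (a point): point on the axis of the blue pin in the middle of the gap between head and collar: x = -20, y = 0, z = 145 mm of the pin post. Which pin is at which end of the rack varies
- rack: fixed grey base of the pin rack, 80 (x = -20 to 60) x 210 (y) x 12 mm; origin: middle of its length, at the belt. The two pins stand 130 mm apart along its y, at y = 65 and -65, with the rack's heading; plates are 80 wide, so a hung plate leaves little room for sliding another one in from its side, and a plate let down beside a pin must miss both heads
- ipa_bottle: bystander, leave alone: white solvent bottle with red cap and bent spout, 61 in diameter, 164 high to the tip of the spout (body 98), standing between the plates; sizes in mm; origin: centre of its underside
- solder_spool: bystander, leave alone: blue and white reel of solder, 52 in diameter, 36 high; sizes in mm; origin: centre of its underside
- label_roll: bystander, leave alone: white roll of labels, 50 in diameter, 30 high; sizes in mm; origin: centre of its underside
- tape_yellow: bystander, leave alone: roll of yellow tape, 64 in diameter, 19 high; sizes in mm; origin: centre of its underside
- bin_2: bystander, leave alone: yellow open picking bin, 160 (x) x 113 x 65, on the bench at the right; sizes in mm; origin: centre of its underside
- side_cutter: bystander, leave alone: side cutters with blue grips, 50 x 110 (y) x 12, on the bench at the left; sizes in mm; origin: centre of its underside
- gantry_post (a point): foot of the fixed upright aluminium gantry post at the right edge of the belt, 45 x 45 mm and 1.2 m high, always in the same place and between the right side and the belt; keep the arm and wrist clear of it (pass on the robot's side of it)

How it is judged:
At the end, for the whole second after the job is handed in: Each plate hangs on the pin of its own colour with the pin in the top of its notch (seat point within 10 mm of the middle of the pin's gap), upright within 0.15 rad, its leaf within 0.4 rad of square to the pin (either face forward), released and at rest (under 0.03 m/s and 0.3 rad/s) (distance between plate_red_seat and pin_red_channel below 0.01 m and angle between each of plate_red, plate_blue's own z axis and vertical below 0.15 rad and angle between the x axis of plate_red and the x axis of pin_red, either way round below 0.4 rad and linear speed of each of plate_red, plate_blue below 0.03 m/s and angular speed of each of plate_red, plate_blue below 0.3 rad/s and distance between plate_blue_seat and pin_blue_channel below 0.01 m and angle between the x axis of plate_blue and the x axis of pin_blue, either way round below 0.4 rad); the robot touches nothing.
It fails at once if a bystander (bottle, solder reel, label roll, tape, bin, cutters) is pushed aside by more than 40 mm (distance of any of ipa_bottle, solder_spool, label_roll, tape_yellow, bin_2, side_cutter from where it was at the start of the episode above 0.04 m).
It fails at once if a bystander is knocked over (angle between any of ipa_bottle, solder_spool, label_roll, tape_yellow, bin_2, side_cutter's own z axis and vertical above 0.5 rad).
It also fails if it takes over 67 s, if anything falls off the work surface, if the arm or the gripper's body presses on something with over 40 N, if the wrist force passes 120 N, or if a joint passes its speed limit or range.

## Working session

There is one attempt and no reset: what is moved stays moved. The work goes in short steps, Python scripts to look and compute and a tool call to move; the robot and the scene stay as the last step left them, time stands still between calls to the robot, and variables do not carry over. Pictures are saved under pics/ and viewed, at most 10 in all, crops included, and the job is handed in when it is done.

Besides the shell and the picture viewer there is one more tool, called after "Request:" as name(argument=value, ...), one argument or row to a line, values as JSON. carry_out: Moves the arm, as the interface text tells. Its arguments: {"type":"object","properties":{"targets":{"type":"array","items":{"type":"number"}},"newtons":{"type":"number"}},"required":["targets"]}

```bash
mkdir -p pics
cat > h.py <<'E'
import numpy as np, cv2
from station import bot, imaging
def cam(n):
    d=imaging.read_camera(n); f=d["frame"]; h=f.shape[0]
    d["f"]=h/2/np.tan(np.radians(d["fov_y"])/2); d["pose"]=np.array(d["pose"]); return d
def ray(d,u,v):
    r=np.array([(u-d["cx"])/d["f"],-(v-d["cy"])/d["f"],-1.]); return d["pose"][:3,3], d["pose"][:3,:3]@r
def onz(d,u,v,z):
    o,r=ray(d,u,v); return o+r*(z-o[2])/r[2]
def proj(d,p):
    c=d["pose"][:3,:3].T@(np.array(p)-d["pose"][:3,3]); return d["cx"]+d["f"]*c[0]/-c[2], d["cy"]-d["f"]*c[1]/-c[2]
def two(d1,p1,d2,p2):
    o,r=ray(d1,*p1);q,s=ray(d2,*p2)
    t=np.linalg.lstsq(np.c_[r,-s],q-o,rcond=None)[0]; a=o+r*t[0];b=q+s*t[1]
    return (a+b)/2,np.linalg.norm(a-b)
def save(d,name): cv2.imwrite("pics/"+name,cv2.cvtColor(d["frame"],cv2.COLOR_RGB2BGR))
E
python3 - <<'E'
from h import *
for n in("top","side"):
    d=cam(n); save(d,n+"0.png"); print({k:v for k,v in d.items() if k!="frame"})
print(bot.get_obs(),bot.grip_point_offset)
E
```

```text
{'fov_y': 42.98404811978859, 'cx': 252.29483979178164, 'cy': 193.2172677458591, 'pose': array([[-0.01146186,  0.98189978, -0.18905408,  0.26409352],
       [-0.99988998, -0.0094744 ,  0.01141308,  0.03494056],
       [ 0.00941532,  0.1891641 ,  0.98190035,  1.49142994],
       [ 0.        ,  0.        ,  0.        ,  1.        ]]), 'f': np.float64(487.61944639887065)}
{'fov_y': 54.10691846117147, 'cx': 261.9652685668768, 'cy': 186.84494583802854, 'pose': array([[-0.99986855, -0.00133676, -0.01615836,  0.50128773],
       [-0.01288266, -0.53961709,  0.84181199,  1.10328755],
       [-0.00984463,  0.8419095 ,  0.53952894,  0.82796905],
       [ 0.        ,  0.        ,  0.        ,  1.        ]]), 'f': np.float64(375.9536294367366)}
{'t': 0.1, 'q': array([-1.45609451,  0.47775078,  0.02236012,  1.55632476, -0.01149878,
        1.10929495, -0.08310902]), 'joint_vel': array([ 3.37550074e-04, -1.98237154e-03,  4.86324134e-06, -3.00906225e-03,
       -2.99601671e-03, -1.86438830e-03, -1.09533062e-03]), 'joint_torque': array([ 3.80010781e-03, -5.97765326e+01,  1.61348216e+00, -2.81952524e+01,
        1.28401074e-02,  5.04674914e-03, -2.93112755e-06]), 'eef_pos': array([0.14905568, 0.65780365, 0.23041266]), 'tool_rot': array([-2.69336477e-05,  1.11172422e-01,  9.93800791e-01, -8.24257613e-04]), 'contact_force': array([ 0.30506284,  0.39715364, -0.134125  ]), 'torque': array([ 0.01274464,  0.01414449, -0.04052234]), 'grasp_force': 0.0, 'gripper_width': 0.9988667616781366} 0.0187
```

View pics/top0.png

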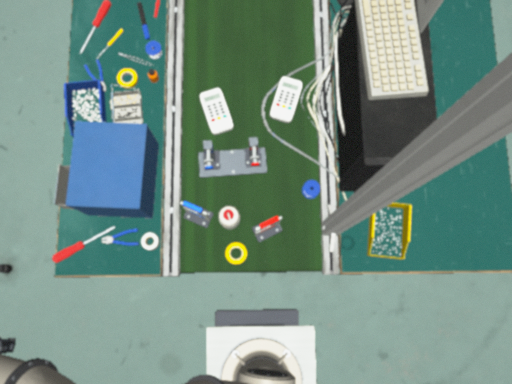

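View pics/side0.png

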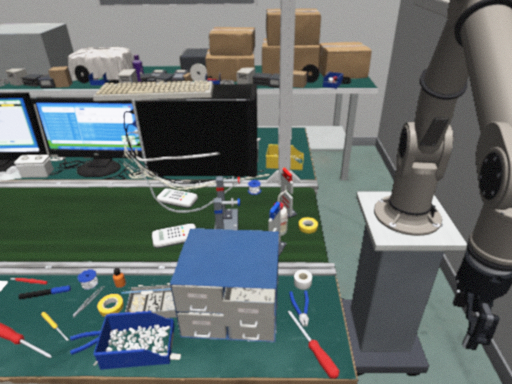

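Run:
```python
from h import *
t=cam("top");s=cam("side")
a=cv2.resize(t["frame"][135:245,175:285],(600,600),interpolation=cv2.INTER_CUBIC)
cv2.imwrite("pics/tc.png",a[:,:,::-1])
b=cv2.resize(s["frame"][160:250,200:320],(800,600),interpolation=cv2.INTER_CUBIC)
cv2.imwrite("pics/sc.png",b[:,:,::-1])
hsv=cv2.cvtColor(t["frame"],cv2.COLOR_RGB2HSV)
H,S,V=[hsv[...,i].astype(int) for i in range(3)]
ms={"red":((H<8)|(H>172))&(S>140)&(V>90),"blue":(H>100)&(H<125)&(S>140)&(V>90)}
for k,m in ms.items():
    n,l,st,c=cv2.connectedComponentsWithStats(m.astype(np.uint8))
    for i in range(1,n):
        if st[i,4]>8 and 175<c[i][0]<325 and 130<c[i][1]<260:
            pts=np.argwhere(l==i)[:,::-1].astype(np.float32)
            print(k,st[i],c[i].round(1),cv2.minAreaRect(pts), onz(t,*c[i],.168).round(4),onz(t,*c[i],.157).round(4))
# rack grey
m=(S<60)&(V>60)&(V<190)
m[:140]=0;m[190:]=0;m[:,:185]=0;m[:,285:]=0
n,l,st,c=cv2.connectedComponentsWithStats(m.astype(np.uint8))
i=1+st[1:,4].argmax();pts=np.argwhere(l==i)[:,::-1].astype(np.float32);r=cv2.minAreaRect(pts)
print(st[i],r,[onz(t,*p,.012).round(3) for p in cv2.boxPoints(r)])
```

```text
red [251 163   8   3  18] [254.5 164.1] ((254.5, 164.0), (7.0, 2.0), -0.0) [0.6017 0.0124 0.168 ] [0.6045 0.0123 0.157 ]
red [224 210   9   8  33] [227.6 213.4] ((227.75, 213.25001525878906), (6.6679487228393555, 8.040761947631836), 78.69007110595703) [0.4633 0.0879 0.168 ] [0.465  0.0883 0.157 ]
red [260 216  19  12 108] [268.8 221.5] ((268.800048828125, 221.6000213623047), (5.366562843322754, 19.677398681640625), 63.43495178222656) [ 0.4398 -0.0248  0.168 ] [ 0.4413 -0.0253  0.157 ]
blue [206 166   7   3  14] [208.9 167.4] ((208.98077392578125, 167.4038543701172), (1.9611613750457764, 6.079599857330322), 78.69007110595703) [0.5936 0.1397 0.168 ] [0.5963 0.1406 0.157 ]
blue [302 180  18  18 220] [311.2 187.7] ((311.6510314941406, 187.355712890625), (16.876178741455078, 15.40156078338623), 34.99202346801758) [ 0.5328 -0.144   0.168 ] [ 0.5351 -0.1455  0.157 ]
blue [184 201  19  12  99] [192.7 206.2] ((192.47628784179688, 206.12229919433594), (19.694379806518555, 5.135037899017334), 25.016895294189453) [0.4843 0.1838 0.168 ] [0.4861 0.185  0.157 ]
[ 198  140   70   38 1842] ((232.5, 158.49998474121094), (68.99998474121094, 36.99999237060547), 0.0) [array([0.602, 0.186, 0.012]), array([0.721, 0.187, 0.012]), array([ 0.72 , -0.031,  0.012]), array([ 0.6  , -0.029,  0.012])]
```

View pics/tc.png

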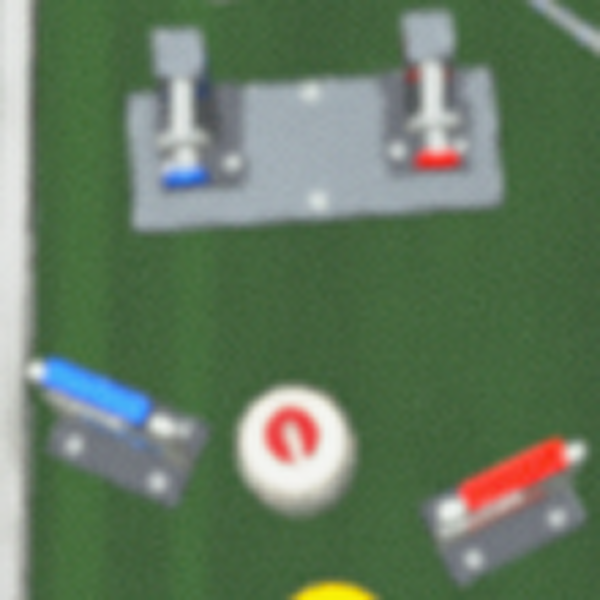

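View pics/sc.png

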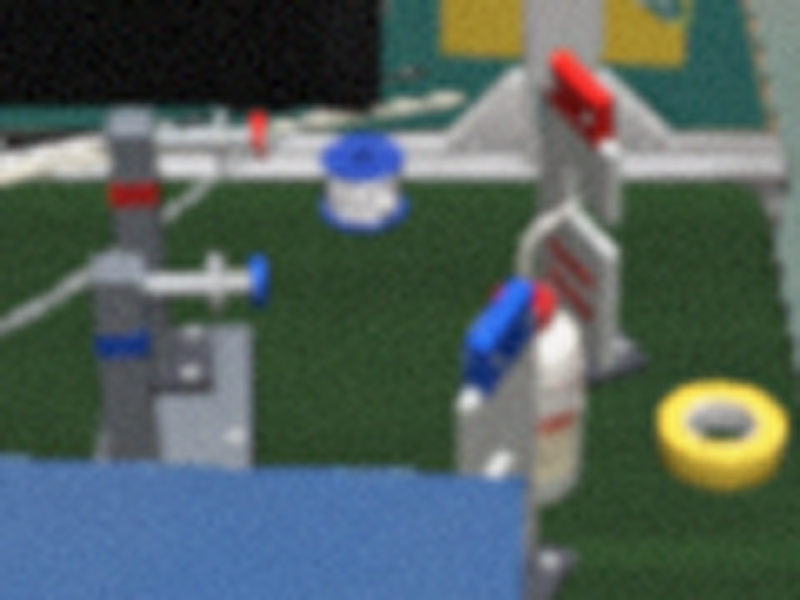

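Run:
```python
from h import *
t=cam("top");s=cam("side")
def ax(c,ang,z):
    p=[onz(t,c[0]+k*9.8*np.cos(ang),c[1]+k*9.8*np.sin(ang),z) for k in(-1,1)]
    return p
P={}
for n,c,a in(("red",(268.8,221.5),-26.57),("blue",(192.7,206.2),25.0)):
    p=ax(c,np.radians(a),.165); d=p[0]-p[1]; print(n,np.linalg.norm(d),np.degrees(np.arctan2(d[1],d[0])),((p[0]+p[1])/2).round(4))
    P[n]=((p[0]+p[1])/2,d/np.linalg.norm(d))
K=10
rois={"red":(270,165,60,60),"blue":(262,195,60,60)}
out=[]
for n in P:
    x,y,w,h=rois[n]; im=cv2.resize(s["frame"][y:y+h,x:x+w],None,fx=6,fy=6,interpolation=cv2.INTER_CUBIC)
    o,d=P[n]
    for sg,col in((1,(0,255,0)),(-1,(255,0,255))):
        for yy,z in((40,84),(40,102),(-7,84),(7,102),(-7,115),(7,115),(40,0),(40,143)):
            u,v=proj(s,[o[0]+sg*d[0]*yy/1e3,o[1]+sg*d[1]*yy/1e3,z/1e3])
            cv2.circle(im,(int((u-x+.5)*6),int((v-y+.5)*6)),3,col,1)
    out.append(im)
cv2.imwrite("pics/ov.png",np.hstack(out)[:,:,::-1])
# pins: heads by two views
hs=cv2.cvtColor(s["frame"],cv2.COLOR_RGB2HSV);H,S,V=[hs[...,i].astype(int) for i in range(3)]
for k,m in{"red":((H<8)|(H>172))&(S>120)&(V>80),"blue":(H>100)&(H<125)&(S>110)&(V>70)}.items():
    n,l,st,c=cv2.connectedComponentsWithStats(m.astype(np.uint8))
    for i in range(1,n):
        if st[i,4]>4 and 205<c[i][0]<310 and 160<c[i][1]<228: print(k,st[i],c[i].round(1))
```

```text
red 0.05397461545122184 116.05144670327006 [ 0.4401 -0.0249  0.165 ]
blue 0.05448773370309656 64.34252907275365 [0.4847 0.184  0.165 ]
red [283 168   9  13  76] [286.9 174.1]
red [237 176   3   6  10] [238.2 178.2]
red [217 187   7   4  22] [220.1 188.9]
red [280 203   3   5  10] [281.3 204.8]
blue [249 179  11   8  68] [254.  182.9]
blue [248 190  13   5  18] [254.3 192.8]
blue [237 198   4   8  21] [238.4 201. ]
blue [269 201  11  18 111] [273.8 210. ]
blue [214 210   9   4  31] [217.9 211.5]
```

View pics/ov.png

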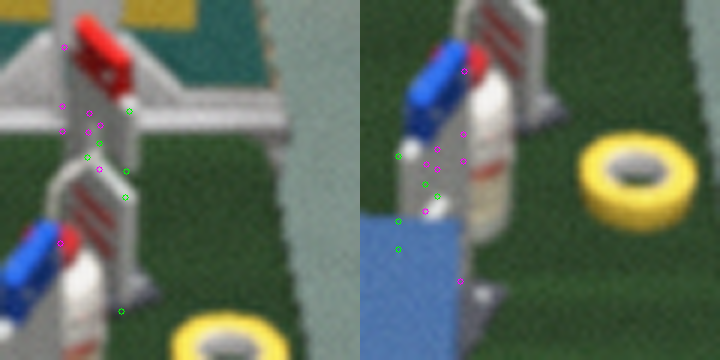

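Run:
```python
from h import *
t=cam("top");s=cam("side")
h={}
for n,a,b in(("bluehead",(208.9,167.4),(238.4,201.)),("redhead",(254.5,164.1),(238.2,178.2)),("bluegrip",(192.7,206.2),(273.8,210.)),("redgrip",(268.8,221.5),(286.9,174.1))):
    h[n]=two(t,a,s,b);print(n,h[n][0].round(4),h[n][1].round(4))
d=h["bluehead"][0]-h["redhead"][0];print("rack y dir",np.degrees(np.arctan2(d[1],d[0])),np.linalg.norm(d))
# rack base edge lines from crop pixels
for a,b in(((135,228),(500,200)),((130,93),(490,68))):
    p=[onz(t,175+u/5.4545-.5,135+v/5.4545-.5,.012) for u,v in(a,b)]; d=p[0]-p[1];print(p[0].round(4),p[1].round(4),np.degrees(np.arctan2(d[1],d[0])),np.linalg.norm(d))
print(onz(t,333,228,0),onz(t,227.6,213.4,.12))
```

```text
bluehead [0.5947 0.1406 0.1589] 0.0019
redhead [0.6028 0.0124 0.1638] 0.0001
bluegrip [0.485  0.1851 0.1566] 0.0021
redgrip [ 0.4382 -0.0247  0.1582] 0.0055
rack y dir 93.58358924166093 0.12854108805703357
[0.6041 0.182  0.012 ] [ 0.6185 -0.0263  0.012 ] 93.97467073460103 0.2087775621444416
[0.6837 0.1856 0.012 ] [ 0.6968 -0.0219  0.012 ] 93.6181633550028 0.2078328275741912
[ 0.43984795 -0.22952075  0.        ] [0.47044841 0.0898101  0.12      ]
```

Request:
carry_out(
  targets=[0,0,0,50,0,0,0,0,50,0,0,30,-40,20,-7,0,30,-40,0,-7,0,30,-40,0,-7,0,30,-40,0,-7,0,30,-40,0,-7,0,30,-40,0,-8,0,30,-40,0,-8,0,30,-40,0,-8,0,30,-40,0,-8,0,30,-40,0,-8,0,20,-40,0,-8,0,15,-34,0,-8,0,0,0,0,-8,0,0,0,0,-4,0,0,0,0,0],
  newtons=60,
)

```text
t: 2.1
eef_pos: [0.482, 0.1869, 0.35]
tool_rot: [-0.0, 0.847, 0.531, 0.0]
contact_force: [-0.7, 0.3, 0.2]
gripper_width: 0.999
grasp_force: 0.0
```

Request:
carry_out(
  targets=[0,2,-2,-40,0,0,0,0,-40,0,0,0,0,-40,0,0,0,0,-40,0,0,0,0,-30,0,0,0,0,-20,0,0,0,0,0,0],
)

```text
t: 2.8
eef_pos: [0.482, 0.1848, 0.1374]
tool_rot: [0.0, 0.846, 0.533, -0.003]
contact_force: [-0.8, 0.4, 0.1]
gripper_width: 1.001
grasp_force: 0.0
```

Run:
```python
from h import *
t=cam("top");s=cam("side")
a=cv2.resize(t["frame"][165:255,145:265],(533,400),interpolation=cv2.INTER_CUBIC)
b=cv2.resize(s["frame"][150:240,220:280],(267,400),interpolation=cv2.INTER_CUBIC)
cv2.imwrite("pics/g1.png",np.hstack([a,b])[:,:,::-1])
print(bot.get_obs()["eef_pos"])
```

```text
[0.48421294 0.18539101 0.14029933]
```

View pics/g1.png

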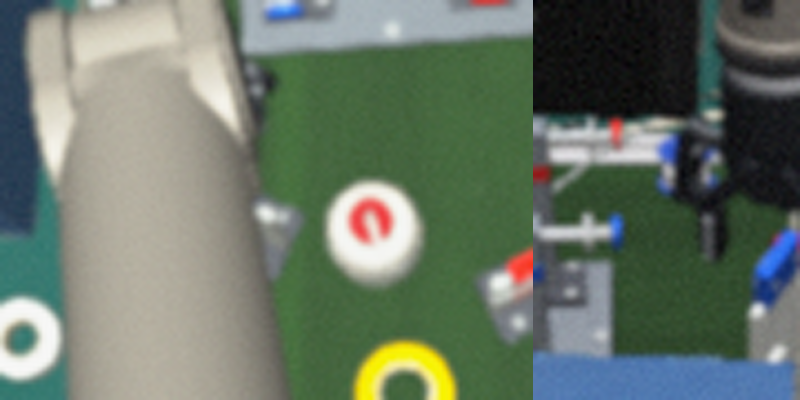

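Request:
carry_out(
  targets=[255,0,0,0,0,255,0,0,0,0,255,0,0,0,0,255,0,0,0,0,255,0,0,0,0,255,0,0,0,0,255,0,0,0,0,255,0,0,0,0],
)

```text
t: 3.7
eef_pos: [0.4842, 0.1855, 0.1401]
tool_rot: [-0.0, 0.847, 0.532, 0.0]
contact_force: [-1.2, 0.2, 4.6]
gripper_width: 0.132
grasp_force: 59.3
```

Request:
carry_out(
  targets=[255,0,0,20,0,255,0,0,40,0,255,0,0,40,0,255,0,0,40,0,255,0,0,40,0,255,0,0,20,0,255,15,-15,0,5,255,25,-20,0,5,255,25,-20,0,5,255,25,-20,0,5,255,25,-20,0,5,255,12,-14,0,4.6,255,0,0,0,0,255,0,0,0,0,255,0,0,0,0],
)

```text
t: 5.2
eef_pos: [0.6101, 0.0773, 0.3392]
tool_rot: [-0.001, 0.683, 0.73, -0.0]
contact_force: [-0.2, 0.0, -3.6]
gripper_width: 0.13
grasp_force: 58.8
```

Run:
```python
from h import *
t=cam("top");s=cam("side")
a=cv2.resize(t["frame"][105:225,165:285],(400,400),interpolation=cv2.INTER_CUBIC)
b=cv2.resize(s["frame"][105:215,190:300],(400,400),interpolation=cv2.INTER_CUBIC)
cv2.imwrite("pics/g2.png",np.hstack([a,b])[:,:,::-1])
o=bot.get_obs();print(o["eef_pos"],o["tool_rot"],o["gripper_width"])
```

```text
[0.61031701 0.0774389  0.33965411] [-4.47107610e-04  6.82612931e-01  7.30779983e-01 -4.75952462e-05] 0.12903590502903112
```

View pics/g2.png

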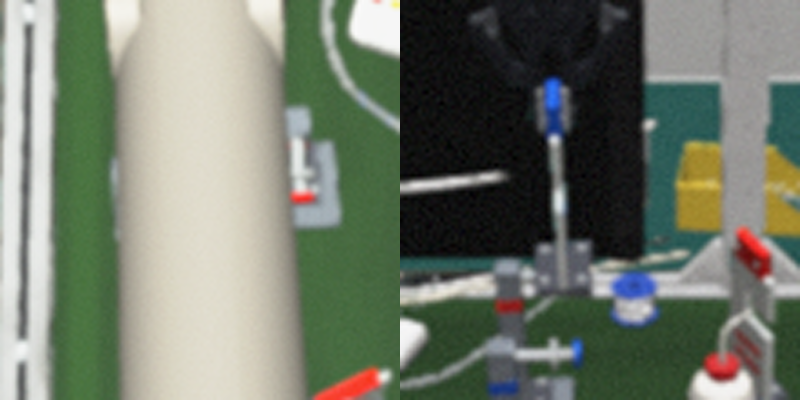

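Run:
```python
from h import *
s=cam("side")
R=np.array([[.998,-.0645],[.0645,.998]])
for (y,z) in((28,173),(40,140),(40,102),(40,84),(40,8)):
    p=np.array([.6103,.0774])+R@[0,y/1e3]
    u,v=proj(s,[*p,.2+z/1e3]); print(y,z,round((u-190+.5)*3.636+400),round((v-105+.5)*3.636))
    if z<150:
        r=s["frame"][int(round(v)),int(u)-6:int(u)+7].astype(int).sum(1)//3; print(int(u)-6,r)
for n,c in(("b",(.607,.1415)),("r",(.615,.013))):
    for x in(-10,0): print(n,[round(a,1) for a in proj(s,[c[0]+x/1e3,c[1]+x*6.45e-5,.157])])
```

```text
28 173 551 104
40 140 552 148
225 [ 12  21  16  12  15  51 114 148 124  73  22  14  14]
40 102 555 190
226 [ 15   5   6  13  13  51 130 180 167  99  38  13  13]
40 84 556 210
226 [ 16  14  14  21  12  61 151 200 183 114  43  10  15]
40 8 561 288
227 [127  95  88  85  82  82  88 101  97  83  72  70  69]
b [np.float64(237.4), np.float64(201.5)]
b [np.float64(234.2), np.float64(201.6)]
r [np.float64(237.6), np.float64(179.9)]
r [np.float64(234.7), np.float64(180.0)]
```

Request:
carry_out(
  targets=[255,1,0,-20,0,255,0,0,-30,0,255,0,0,-30,0,255,0,0,-25,0,255,0,0,-20,0,255,0,0,-10,0,255,0,0,0,0,255,0,0,0,0],
)

```text
t: 6.15
eef_pos: [0.6126, 0.0765, 0.2059]
tool_rot: [0.0, 0.683, 0.73, 0.001]
contact_force: [0.1, -0.2, -3.0]
gripper_width: 0.13
grasp_force: 58.8
```

Request:
carry_out(
  targets=[255,-0.7,10,0,0,255,-0.7,10,0,0,255,-0.7,10,0,0,255,-0.7,10,0,0,255,-0.4,7,0,0,255,0,0,0,0,255,0,0,0,0],
)

```text
t: 6.85
eef_pos: [0.6088, 0.1231, 0.2048]
tool_rot: [0.0, 0.683, 0.73, -0.0]
contact_force: [-0.9, -0.6, -2.8]
gripper_width: 0.132
grasp_force: 58.8
```

Request:
carry_out(
  targets=[255,-0.5,7,0,0,255,-0.5,7,0,0,255,0,2,0,0,255,0,0,0,0,255,0,0,0,0],
)

```text
t: 7.35
eef_pos: [0.6078, 0.139, 0.2049]
tool_rot: [0.0, 0.683, 0.73, -0.0]
contact_force: [-0.1, -0.4, -3.1]
gripper_width: 0.134
grasp_force: 58.8
```

Request:
carry_out(
  targets=[255,0,1,0,0,255,0,1,0,0,255,0,1,0,0,255,0,0,0,0,255,0,0,0,0],
)

```text
t: 7.85
eef_pos: [0.6078, 0.1422, 0.2049]
tool_rot: [0.0, 0.683, 0.73, -0.0]
contact_force: [1.3, -0.1, -3.2]
gripper_width: 0.129
grasp_force: 58.8
```

Request:
carry_out(
  targets=[255,0,1,0,0,255,0,0,0,0,255,0,0,0,0],
)

```text
t: 8.15
eef_pos: [0.6078, 0.1432, 0.2049]
tool_rot: [0.0, 0.683, 0.73, 0.0]
contact_force: [0.6, -0.2, -4.3]
gripper_width: 0.127
grasp_force: 58.8
```

Request:
carry_out(
  targets=[255,0,1,0,0,255,0,0,0,0,255,0,0,0,0],
)

```text
t: 8.45
eef_pos: [0.6078, 0.1443, 0.2049]
tool_rot: [-0.0, 0.683, 0.73, 0.0]
contact_force: [-0.1, 0.1, -4.0]
gripper_width: 0.136
grasp_force: 58.8
```

Request:
carry_out(
  targets=[255,0,1,0,0,255,0,0,0,0,255,0,0,0,0],
)

```text
t: 8.75
eef_pos: [0.6078, 0.1449, 0.2049]
tool_rot: [0.0, 0.683, 0.73, -0.0]
contact_force: [-0.5, -2.0, -2.8]
gripper_width: 0.13
grasp_force: 58.8
```

Request:
carry_out(
  targets=[255,0,1,0,0,255,0,0,0,0,255,0,0,0,0],
)

```text
t: 9.05
eef_pos: [0.6078, 0.1453, 0.2048]
tool_rot: [0.0, 0.683, 0.73, -0.0]
contact_force: [-0.1, -2.9, -2.3]
gripper_width: 0.13
grasp_force: 58.9
```

Request:
carry_out(
  targets=[255,0,-3.4,0,0,255,0,0,0,0,255,0,0,-4,0,255,0,0,-4,0,255,0,0,-4,0,255,0,0,0,0,255,0,0,0,0],
)

```text
t: 9.75
eef_pos: [0.6077, 0.1428, 0.1926]
tool_rot: [-0.0, 0.683, 0.73, -0.0]
contact_force: [-0.3, 0.0, -2.6]
gripper_width: 0.133
grasp_force: 58.8
```

Request:
carry_out(
  targets=[255,0,0,-2,0,255,0,0,-2,0,255,0,0,0,0,255,0,0,0,0],
)

```text
t: 10.15
eef_pos: [0.6078, 0.1428, 0.1889]
tool_rot: [-0.0, 0.683, 0.73, -0.0]
contact_force: [0.1, -0.4, -3.5]
gripper_width: 0.13
grasp_force: 58.8
```

Request:
carry_out(
  targets=[255,0,0,-1,0,255,0,0,-1,0,255,0,0,0,0,255,0,0,0,0],
)

```text
t: 10.55
eef_pos: [0.6079, 0.1428, 0.187]
tool_rot: [0.0, 0.683, 0.73, 0.0]
contact_force: [-1.2, -0.2, -0.3]
gripper_width: 0.132
grasp_force: 59.3
```

Request:
carry_out(
  targets=[255,0,0,-1,0,255,0,0,0,0,255,0,0,0,0],
)

```text
t: 10.85
eef_pos: [0.608, 0.1429, 0.1868]
tool_rot: [-0.0, 0.683, 0.73, 0.0]
contact_force: [-2.7, 0.1, 5.2]
gripper_width: 0.135
grasp_force: 60.3
```

Request:
carry_out(
  targets=[255,0,0,1,0,200,0,0,0,0,150,0,0,0,0,100,0,0,0,0,80,0,0,0,0,80,0,0,0,0,80,0,0,0,0],
)

```text
t: 11.55
eef_pos: [0.6078, 0.1428, 0.1869]
tool_rot: [0.0, 0.683, 0.73, 0.0]
contact_force: [0.1, -1.2, 0.3]
gripper_width: 0.687
grasp_force: 0.0
```

Request:
carry_out(
  targets=[80,0,0,10,0,80,0,0,40,0,80,0,0,50,0,80,0,0,50,0,0,-25,-25,0,4,0,-30,-30,0,4,0,-30,-30,0,4,0,-30,-30,0,4,0,-30,-30,0,4,0,-20,-22,0,2,0,0,0,0,0,0,0,0,0,0],
)

```text
t: 12.75
eef_pos: [0.4429, -0.0244, 0.3378]
tool_rot: [0.0, 0.532, 0.847, 0.001]
contact_force: [0.5, 0.7, -0.6]
gripper_width: 0.998
grasp_force: 0.0
```

Run:
```python
from h import *
t=cam("top");s=cam("side")
a=cv2.resize(t["frame"][125:245,175:295],(400,400),interpolation=cv2.INTER_CUBIC)
b=cv2.resize(s["frame"][135:245,200:310],(400,400),interpolation=cv2.INTER_CUBIC)
cv2.imwrite("pics/g3.png",np.hstack([a,b])[:,:,::-1])
o=bot.get_obs();print(o["t"],o["eef_pos"],o["tool_rot"],o["gripper_width"])
n=o["tool_rot"][1:3];print(np.degrees(np.arctan2(2*n[1]**2-1,2*n[0]*n[1])))
```

```text
12.85 [ 0.44351766 -0.02334756  0.33733798] [3.43531513e-04 5.30849254e-01 8.47466129e-01 3.34518538e-04] 1.0009928085550541
25.8742729736748
```

View pics/g3.png

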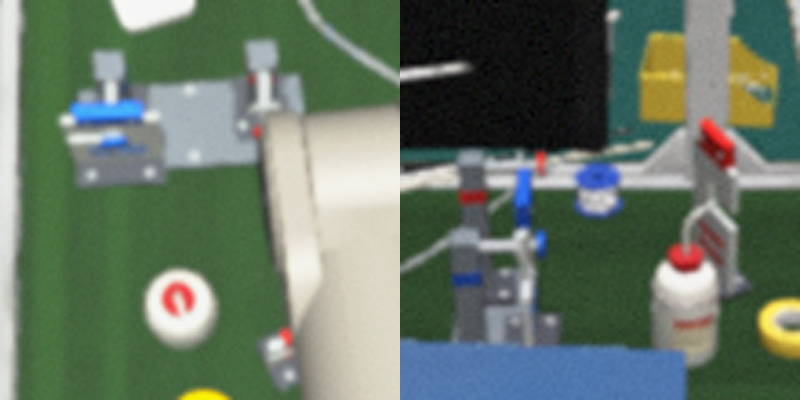

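Request:
carry_out(
  targets=[0,-3.5,-1.5,-27,0,0,0,0,-40,0,0,0,0,-40,0,0,0,0,-40,0,0,0,0,-30,0,0,0,0,-20,0,0,0,0,0,0,0,0,0,0,0],
)

```text
t: 13.65
eef_pos: [0.44, -0.0254, 0.14]
tool_rot: [0.0, 0.531, 0.847, -0.001]
contact_force: [0.6, -0.4, 0.3]
gripper_width: 1.002
grasp_force: 0.0
```

Request:
carry_out(
  targets=[255,0,0,0,0,255,0,0,0,0,255,0,0,0,0,255,0,0,0,0,255,0,0,0,0,255,0,0,0,0,255,0,0,0,0,255,0,0,0,0],
)

```text
t: 14.45
eef_pos: [0.4398, -0.0257, 0.1403]
tool_rot: [0.0, 0.531, 0.847, 0.0]
contact_force: [-0.7, 0.2, 6.0]
gripper_width: 0.133
grasp_force: 59.6
```

Request:
carry_out(
  targets=[255,0,0,20,0,255,0,0,40,0,255,0,0,40,0,255,0,0,40,0,255,0,0,40,0,255,0,0,20,0,255,20,-5,0,-4,255,30,-5,0,-4,255,30,-5,0,-4,255,30,-5,0,-4,255,30,-5,0,-4,255,25,-4,0,-2.2,255,15,0,0,0,255,0,0,0,0,255,0,0,0,0],
)

```text
t: 15.95
eef_pos: [0.6184, -0.0547, 0.3386]
tool_rot: [-0.001, 0.684, 0.729, -0.001]
contact_force: [0.3, 0.3, -2.7]
gripper_width: 0.128
grasp_force: 59.1
```

Run:
```python
from h import *
s=cam("side");o=bot.get_obs();n=o["tool_rot"][1:3];a=np.arctan2(2*n[1]**2-1,2*n[0]*n[1]);e=o["eef_pos"];print(e,np.degrees(a))
for (y,z) in((40,135),(40,102),(40,94),(40,84),(40,40)):
    u,v=proj(s,[e[0]-np.sin(a)*y/1e3,e[1]+np.cos(a)*y/1e3,e[2]-.140+z/1e3])
    print(z,round(u-int(u)+6,1),s["frame"][int(round(v)),int(u)-6:int(u)+7].astype(int).sum(1)//3)
b=cv2.resize(s["frame"][105:215,190:300],(400,400),interpolation=cv2.INTER_CUBIC)
cv2.imwrite("pics/g4.png",b[:,:,::-1])
```

```text
[ 0.61815446 -0.05480472  0.33905749] 3.616099617012426
135 6.4 [ 10  20  10   8  13  44 106 135 112  69  26   8  11]
102 6.9 [ 16  11  13  15  13  25  83 143 166 125  45  17   4]
94 6.1 [ 17  17  15  16  18  84 189 215 161  61  11  14  17]
84 6.2 [  9  13  23  14  12  77 170 194 136  51  10  14  17]
40 6.9 [ 44  95 121 132 133 112 113 129 128 105  98 110 126]
```

View pics/g4.png

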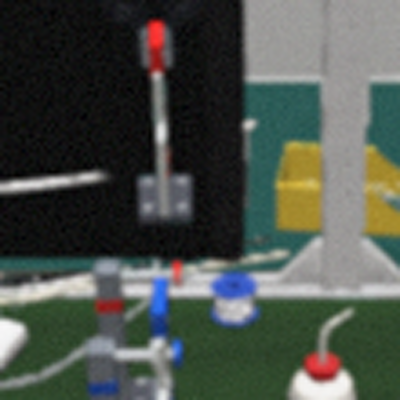

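Request:
carry_out(
  targets=[255,1.5,0,-20,0,255,0,0,-30,0,255,0,0,-30,0,255,0,0,-25,0,255,0,0,-20,0,255,0,0,-10,0,255,0,0,0,0,255,0,0,0,0],
)

```text
t: 16.8
eef_pos: [0.6211, -0.0548, 0.2059]
tool_rot: [0.0, 0.684, 0.729, 0.001]
contact_force: [0.1, -0.7, -2.8]
gripper_width: 0.126
grasp_force: 59.1
```

Request:
carry_out(
  targets=[255,-0.7,10,0,0,255,-0.7,10,0,0,255,-0.7,10,0,0,255,-0.7,10,0,0,255,-0.7,10,0,0,255,0,0,0,0,255,0,0,0,0],
)

```text
t: 17.5
eef_pos: [0.6173, -0.0045, 0.2049]
tool_rot: [0.0, 0.684, 0.729, -0.0]
contact_force: [0.0, -0.5, -3.5]
gripper_width: 0.133
grasp_force: 59.1
```

Request:
carry_out(
  targets=[255,-0.7,9,0,0,255,-0.5,7,0,0,255,0,2,0,0,255,0,0,0,0,255,0,0,0,0],
)

```text
t: 18.0
eef_pos: [0.6161, 0.0133, 0.2049]
tool_rot: [-0.0, 0.684, 0.729, 0.0]
contact_force: [-0.7, -0.9, -3.5]
gripper_width: 0.131
grasp_force: 59.2
```

Request:
carry_out(
  targets=[255,0,1,0,0,255,0,0,0,0,255,0,0,0,0],
)

```text
t: 18.3
eef_pos: [0.6161, 0.0136, 0.2049]
tool_rot: [0.0, 0.685, 0.729, -0.0]
contact_force: [-0.0, -2.1, -4.5]
gripper_width: 0.129
grasp_force: 59.2
```

Request:
carry_out(
  targets=[255,0,1,0,0,255,0,0,0,0,255,0,0,0,0],
)

```text
t: 18.6
eef_pos: [0.616, 0.014, 0.2049]
tool_rot: [0.001, 0.685, 0.729, -0.001]
contact_force: [0.3, -5.8, -4.7]
gripper_width: 0.13
grasp_force: 59.1
```

Request:
carry_out(
  targets=[255,0,1,0,0,255,0,0,0,0,255,0,0,0,0],
)

```text
t: 18.9
eef_pos: [0.616, 0.0142, 0.2049]
tool_rot: [0.001, 0.685, 0.729, -0.001]
contact_force: [0.1, -7.4, -3.9]
gripper_width: 0.129
grasp_force: 59.0
```

Request:
carry_out(
  targets=[255,0,-5,0,0,255,0,0,0,0,255,0,0,-4,0,255,0,0,-4,0,255,0,0,-4,0,255,0,0,0,0,255,0,0,0,0],
)

```text
t: 19.6
eef_pos: [0.616, 0.0114, 0.1927]
tool_rot: [-0.0, 0.684, 0.729, -0.0]
contact_force: [-0.1, -0.0, -3.4]
gripper_width: 0.136
grasp_force: 59.1
```

Request:
carry_out(
  targets=[255,0,0,-2,0,255,0,0,-2,0,255,0,0,0,0,255,0,0,0,0],
)

```text
t: 20.0
eef_pos: [0.6161, 0.0113, 0.1888]
tool_rot: [-0.0, 0.684, 0.729, -0.0]
contact_force: [0.2, 0.0, -3.2]
gripper_width: 0.134
grasp_force: 59.1
```

Request:
carry_out(
  targets=[255,0,0,-1,0,255,0,0,-1,0,255,0,0,0,0,255,0,0,0,0],
)

```text
t: 20.4
eef_pos: [0.6163, 0.0112, 0.1872]
tool_rot: [0.0, 0.684, 0.729, 0.0]
contact_force: [-0.7, -0.2, 0.1]
gripper_width: 0.128
grasp_force: 59.8
```

Request:
carry_out(
  targets=[255,0,0,-1,0,255,0,0,0,0,255,0,0,0,0],
)

```text
t: 20.7
eef_pos: [0.6164, 0.0112, 0.187]
tool_rot: [0.0, 0.684, 0.729, 0.001]
contact_force: [-2.7, 2.1, 7.1]
gripper_width: 0.129
grasp_force: 60.9
```

Seated; release and retreat.

Request:
carry_out(
  targets=[255,0,0,1,0,200,0,0,0,0,150,0,0,0,0,100,0,0,0,0,80,0,0,0,0,80,0,0,0,0,80,0,0,0,0],
)

```text
t: 21.4
eef_pos: [0.6161, 0.0113, 0.1868]
tool_rot: [0.0, 0.684, 0.729, 0.0]
contact_force: [-0.0, 0.0, 0.3]
gripper_width: 0.691
grasp_force: 0.0
```

Request:
carry_out(
  targets=[80,0,0,10,0,80,0,0,40,0,80,0,0,50,0,80,0,0,50,0,80,-20,-20,0,0,80,-30,-20,0,0,80,-30,-20,0,0,80,-30,-10,0,0,80,-10,0,0,0,80,0,0,0,0,80,0,0,0,0,80,0,0,0,0,80,0,0,0,0,80,0,0,0,0],
)

```text
t: 22.8
eef_pos: [0.4966, -0.0585, 0.3367]
tool_rot: [0.0, 0.684, 0.729, -0.001]
contact_force: [-0.2, -0.5, 0.1]
gripper_width: 0.687
grasp_force: 0.0
```

Run:
```python
from h import *
t=cam("top");s=cam("side")
a=cv2.resize(t["frame"][125:245,175:295],(400,400),interpolation=cv2.INTER_CUBIC)
b=cv2.resize(s["frame"][135:245,200:310],(400,400),interpolation=cv2.INTER_CUBIC)
cv2.imwrite("pics/g5.png",np.hstack([a,b])[:,:,::-1])
```

```text
(no output)
```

View pics/g5.png

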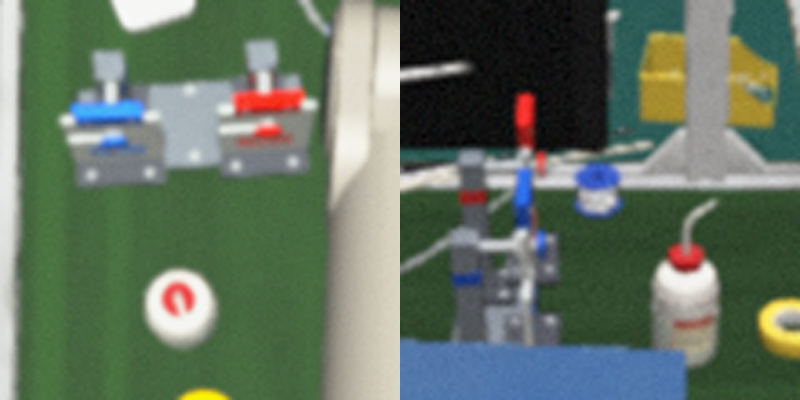

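Both plates hang upright on their own pins: the blue grip is at about (107,111) and the red at (268,100) in the top crop. The bottle has not moved.

```bash
python3 -c "
from station import bot
print(bot.hand_in())"
```

```text
the job is handed in; nothing more can be done
None
```

Both plates hang upright on the pins of their own colour and are released, the bottle and other bystanders in view were not disturbed, and the job was handed in at about 23 s; the hand-in gave no verdict.

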